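# Run a power module in under the contact head and hold the contacts on it

## Task

The power module in the slide fixture has to go in under the contact head for its test. Press the lock button on the carriage right down and, keeping it down all the way, push the carriage along its rails against the far end stop; then let the button spring up so that the lock catches there, and press the contact head's pad down until the pins are firmly on the module. Finish while still holding the pad down; grasp and lift nothing, leave the module lying in its nest, and do not knock the other parts on the bench about.

Things in the scene. Friction and masses are not known exactly. Their poses are not given: they have to be found in the camera images.
- fixture: Slide fixture fixed to the bench: dark base 300 x 150 x 14 mm, two rails, a carriage, an aluminium bridge. Origin on the bench, on the middle line, 30 mm beyond the base's centre. x axis: the way the carriage is to slide; z up; the -y side (notched index bar) faces the robot. The bridge spans the rails at x = 46 to 86 mm, its beam from 79 to 95 mm above the bench.
- button_top (a point): Middle of the top of the lock button, a ribbed black cap 40 mm (along the slide) x 26 mm on the carriage; moves with it. 66 mm above the bench when up, 58 mm fully down (8 mm straight down to a hard stop). The grey housing round it, 52 x 38 mm, ends at 56 mm. Spring: 3 N to start, 6.5 N fully down. Its arm carries the lock tooth that stands in the index bar.
- push_lug (a point): Upright aluminium lug on the carriage ahead of the button, 40 mm wide, 6 mm thick, top 90 mm above the bench. The point is the middle of its top edge, on the face that looks back to the button, 28 mm ahead of the button's middle: a fingertip that presses the button can also push the carriage by this lug.
- carriage (a joint): Carriage position along the fixture's x axis, m: 0 at the start, 0.100 at the far end stop. About 1.5 N of friction once unlocked. The index bar has a notch every 0.020 m, the last at the end stop: with the button less than about 5 mm down the tooth catches in the next notch and blocks the carriage.
- lock_button (a joint): How far the lock button is pressed, m: 0 up (locked when in a notch), 0.008 fully down; the tooth is clear of the notches above 0.005.
- head_top (a point): Middle of the top of the contact head's pad, black, 44 mm (along the slide) x 34 mm, over the middle of the bridge; 120 mm above the bench when up, goes straight down 10 mm to a hard stop. With the carriage at its end stop, three sprung brass pins under the bridge meet the module when the pad is 6 mm down. About 2 N to start, 6 N at the bottom.
- contact_head (a joint): How far the contact head is pressed, m: 0 up, 0.010 at its bottom stop; springs back when released.
- igbt_centre (a point): Centre of the power module under test, a loose off-white block 36 x 62 x 19 mm (long side across the slide) with three screw terminals on top, lying in the nest on the carriage. Weighs 60 to 130 g.
- nest (a point): Point on the carriage where the module's centre lies when it is properly in the nest (walls 8 mm high, 1.5 mm of play), 50.5 mm above the bench; 98 mm ahead of the lock button. At the end stop it is directly under the contact head.
- spare_igbt: A second power module like the first, lying on the bench in front of the fixture; bystander. Origin under its centre.
- capacitor: Upright dark round capacitor, 30 mm across, 38 mm high, on the bench behind the fixture; bystander. Origin under its centre.
- heatsink: Finned metal heat sink 35 x 45 x 21 mm on the bench in front of the fixture; bystander. Origin under its centre.
- relay: Small blue relay 13 x 29 x 21 mm on the bench behind the fixture; bystander. Origin under its centre.
- parts_tin: Shallow round tin, 71 mm across, 21 mm high, right of the fixture; bystander. Origin under its centre.
- battery_box: Black battery box 39 x 80 x 28 mm, behind the fixture; bystander. Origin under its centre.
- torch: Small black torch 25 x 114 mm lying at the right rear; bystander. Origin under its centre.
- usb_dongle: Small blue dongle 21 x 44 x 11 mm lying near the test rack; bystander. Origin under its centre.
There are look-alikes about, which are no part of the job. What is shaped like the part that bears igbt_centre but orange or pink is not meant.

How it is judged:
By the outcome, as a careful person would: the job done as asked, in the order asked, and still so for the second after the job is handed in, while the arm keeps its last pose, push and grip.
It also fails if it takes over 40 s, if anything falls off the work surface, if the arm or the gripper's body presses on something with over 40 N, if the wrist force passes 120 N, or if a joint passes its speed limit or range.

## Robot

A 6-joint arm with a two-finger parallel gripper is mounted at the origin on a cart in front of the work surface, level with it; the furniture and walls round the work are solid. World frame = base frame: x ahead of the robot, y to its left, z up, the work surface at z = 0. Lengths are in m, angles in rad, forces in N, time in s.
With the tool pointing down it reaches from about 0.325 to 0.875 m from the base axis. Payload 4.4 kg.
Tool frame: the origin (TCP) lies between the finger pads; the fingertips stand 22 mm ahead of it and the grasp point (between the pads) lies 3 mm ahead of it; z points along the fingers, y is the line along which they close (so a half turn about z gives the same grasp; the last joint's range is limited). The gripper opens to 85 mm and grips with 20 to 120 N. Pads are 22 mm wide; open, the fingers measure 114 mm over their backs; the gripper's body (76 mm by 85 mm) begins 54 mm behind the grasp point. The pads swing forward as they close: fully open they stand 13 mm farther back than shut.
Start: joints at [-1.357, 0.207, 1.542, -0, 1.393, -0.15], TCP at [0.205, -0.537, 0.253] pointing down, gripper open.
Joint ranges: [-2.73, 2.73], [-0.86, 2.22], [0.23, 2.46], [-1.11, 4.25], [0.08, 2.63], [-2.82, 2.82]. Speed limits (rad/s): [2.79, 2.79, 3.14, 3.14, 3.14, 3.14].

## Interface

Orientations are given as a 3x3 rotation matrix whose columns are the frame's x, y, z axes.
In Python, from plant import observe, get_image, camera_model, ctrl gives the robot as it stands.
- The arm moves only by the tool drive_tool, never from a script. Its argument "plan" is a list of rows, each an object with "twist": the turn, a rotation vector about the tool's x, y, z as a fraction of full scale, a list of three; "dp": the shift along the tool's x, y, z as a fraction of full scale, a list of three; "fingers": the opening, from -1 (shut) to 1 (fully open). A call has exactly 8 rows; each row shifts and turns the commanded pose from where the row before left it, along the tool's axes as they then stand; what a row does not reach is not made up. Full scale, the value 1, is 50 mm for a shift and 180 degrees for a turn. A row lasts 1/10 s, in which the tool goes at most 50 mm and 8.59 degrees, less where a joint would pass 70% of its speed; a pose out of reach is approached as far as the arm can. A call with a number of a shift or a turn outside -1 to 1 is refused whole. A call with a gripper value outside its range is refused whole. The fingers move at their own pace and stop on an object; "force" is the grip in N (left out, the last holds). Time passes only in rows, so rows that do not move let the fingers close, or fill a call up. It gives the time, the measured TCP pose, the force, the opening and the grip force at its end, in the units of the state.
- observe(): the state, without advancing time (a new reading comes with each control period).
- get_image(name): name is "scene" or "top" or "wrist"; returns (picture, depth): 384x512x3 uint8, red, green, blue; 384x512 float32, m along the optical axis (not along the pixel's ray), 0 where there is no reading.
- camera_model(name): a dict with "vfov" (degrees; the focal length in pixels is half the picture's height over the tangent of half this angle, whatever the lens; pixels are square), "cx", "cy" (the principal point, pixels), "origin" and "orientation" of the camera in the world. Camera axes: x right, y down, z forward; pixel columns grow to the right and rows downward; lengths in m; the calibration is good to about 2 mm. A picture is of the moment at which its call begins: read the wrist's pose just before it. camera_model takes no time and is no camera call; for the wrist camera it gives the pose at the moment of the call.
- ctrl.close_job(): hands the job in; it is judged then, once.
The state is a dict: "time_s": time; "joint_positions": joint angles; "qd": joint speeds; "joint_efforts": joint torques, N m; "ee_pos": TCP position; "tool_rot": TCP orientation; "force": force on the tool from outside, world axes, zero at the start; "ft_torque": the same for the moment, N m; "grip_width": finger opening in m; "grasp_force": force on a finger pad.
Only numpy, scipy, OpenCV 4.12 (cv2) and the standard library are available. Lean on these libraries where they do the work, as an engineer would, in place of code of your own. Each camera call takes 0.05 s, during which the arm holds its last target. There are 200 camera calls.

## Working session

There is one attempt and no reset: what is moved stays moved. The work goes in short steps, Python scripts to look and compute and a tool call to move; the robot and the scene stay as the last step left them, time stands still between calls to the robot, and variables do not carry over. Pictures are saved under pics/ and viewed, at most 10 in all, crops included, and the job is handed in when it is done.

Besides the shell and the picture viewer there is one more tool, called as name([rows], argument=value, ...), one row to a line, values as JSON. drive_tool: Moves the arm, as the interface text tells. Its arguments: {"type":"object","properties":{"plan":{"type":"array","items":{"type":"object","properties":{"twist":{"type":"array","items":{"type":"number"}},"dp":{"type":"array","items":{"type":"number"}},"fingers":{"type":"number"}}}},"force":{"type":"number"}},"required":["plan"]}

```bash
mkdir -p pics; python3 - <<'E'
from plant import observe,get_image,camera_model
import cv2,numpy as np
s=observe();print({k:np.round(v,3).tolist() for k,v in s.items()})
for n in("scene","top"):
    im,d=get_image(n);np.savez(f"pics/{n}0.npz",im=im,d=d);cv2.imwrite(f"pics/{n}0.png",im[:,:,::-1]);print(n,camera_model(n))
E
```

```text
{'time_s': 0.0, 'joint_positions': [-1.357, 0.207, 1.543, 0.0, 1.393, -0.15], 'qd': [-0.001, -0.0, -0.001, 0.002, -0.001, 0.001], 'joint_efforts': [-0.0, -38.304, -29.16, -0.0, 0.01, -0.0], 'ee_pos': [0.204, -0.537, 0.252], 'tool_rot': [[0.935, 0.356, -0.0], [0.356, -0.935, 0.002], [0.0, -0.002, -1.0]], 'force': [-0.055, 0.705, -0.958], 'ft_torque': [-0.059, 0.017, 0.016], 'grasp_force': 0.0, 'grip_width': 0.085}
scene {'vfov': 49.86760802473039, 'cx': 253.09608485481863, 'cy': 187.86221828015547, 'origin': array([ 0.09867072, -0.90883785,  0.88622223]), 'orientation': array([[ 0.85170584, -0.35755452,  0.38308214],
       [-0.52401125, -0.58540448,  0.61863868],
       [ 0.00306094, -0.72763752, -0.685955  ]])}
top {'vfov': 46.71571477189021, 'cx': 255.94012389571694, 'cy': 190.2165819483817, 'origin': array([ 0.42422227, -0.18144122,  1.17258212]), 'orientation': array([[ 0.00398648, -0.99143914,  0.13050874],
       [-0.99982836, -0.00631306, -0.01741812],
       [ 0.01809292, -0.1304169 , -0.99129414]])}
```

View pics/top0.png

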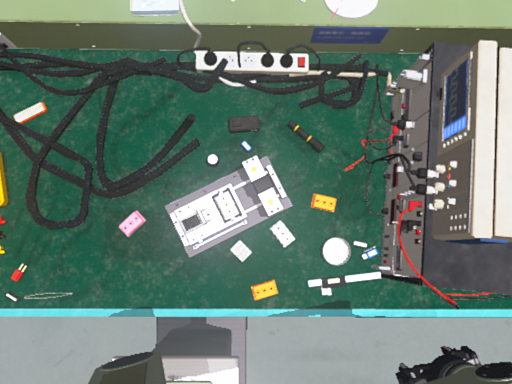

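View pics/scene0.png

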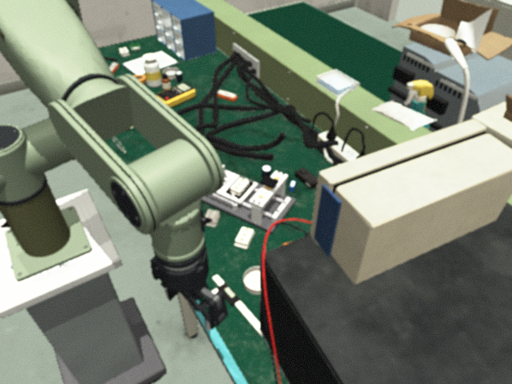

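```bash
cat >h.py <<'E'
import numpy as np,cv2
from plant import camera_model
def ray(n,uv,z,cm=None):
    c=cm or camera_model(n);f=192/np.tan(np.radians(c["vfov"]/2))
    d=c["orientation"]@np.array([(uv[0]-c["cx"])/f,(uv[1]-c["cy"])/f,1]);o=c["origin"]
    return o+d*(z-o[2])/d[2]
def cloud(n,d,cm=None):
    c=cm or camera_model(n);f=192/np.tan(np.radians(c["vfov"]/2));v,u=np.mgrid[:384,:512]
    p=np.stack([(u-c["cx"])/f*d,(v-c["cy"])/f*d,d],-1);return p@c["orientation"].T+c["origin"]
E
python3 - <<'E'
from h import *
a=np.load("pics/top0.npz");im=a["im"];P=cloud("top",a["d"])
cv2.imwrite("pics/topc.png",cv2.resize(im[145:265,155:305,::-1],None,fx=5,fy=5,interpolation=cv2.INTER_CUBIC))
z=P[...,2]
def show(lo,hi):
    m=np.zeros(z.shape,np.uint8);m[145:265,155:305]=((z>lo)&(z<hi))[145:265,155:305]
    n,l,s,c=cv2.connectedComponentsWithStats(m)
    for i in range(1,n):
        if s[i,4]>25:
            q=P[l==i];print(lo,s[i].tolist(),np.round(np.median(q,0),4),cv2.minAreaRect(q[:,:2].astype(np.float32)*1000))
show(.008,.2);show(.052,.075);show(.075,.1);show(.11,.13)
E
```

```text
0.008 [155, 145, 21, 21, 182] [0.6712 0.0438 0.031 ] ((673.3989868164062, 43.88801193237305), (22.36331558227539, 73.54920959472656), 45.96240234375)
0.008 [155, 145, 46, 34, 418] [0.6549 0.0135 0.0302] ((658.5396728515625, 10.461074829101562), (22.26694679260254, 145.41665649414062), 37.03392791748047)
0.008 [241, 145, 10, 8, 43] [ 0.6903 -0.1775  0.0206] ((692.6893310546875, -175.1216583251953), (25.491989135742188, 13.418404579162598), 42.60479736328125)
0.008 [207, 154, 12, 14, 125] [ 0.652  -0.0874  0.0382] ((653.712158203125, -87.64013671875), (27.5816650390625, 29.497953414916992), 89.95753479003906)
0.008 [164, 156, 128, 102, 6606] [ 0.5322 -0.1301  0.0396] ((535.2740478515625, -128.40830993652344), (150.06410217285156, 300.1695251464844), 26.976844787597656)
0.008 [271, 222, 23, 24, 278] [ 0.4626 -0.2696  0.0177] ((463.63702392578125, -269.61138916015625), (53.62971115112305, 34.407508850097656), 37.114906311035156)
0.008 [231, 242, 12, 12, 35] [ 0.4259 -0.1511  0.0211] ((428.406005859375, -151.01429748535156), (12.497394561767578, 32.733734130859375), 48.2617073059082)
0.00
[... 396 characters left out ...]
326599121094), (73.28314971923828, 51.798057556152344), 26.812034606933594)
0.075 [242, 156, 24, 28, 346] [ 0.6188 -0.1928  0.0956] ((619.6396484375, -192.98654174804688), (55.261634826660156, 40.09735107421875), 27.972808837890625)
0.075 [257, 188, 26, 29, 394] [ 0.5394 -0.2347  0.0953] ((539.2305908203125, -234.0037384033203), (59.91941452026367, 39.719627380371094), 26.70295524597168)
0.075 [197, 209, 9, 15, 44] [ 0.5026 -0.0669  0.0903] ((502.7353515625, -65.75041961669922), (38.15373229980469, 5.847397327423096), 26.732580184936523)
0.11 [252, 175, 21, 19, 256] [ 0.5779 -0.2143  0.1202] ((578.593505859375, -214.0583038330078), (34.101810455322266, 43.58948516845703), 25.972497940063477)
```

View pics/topc.png

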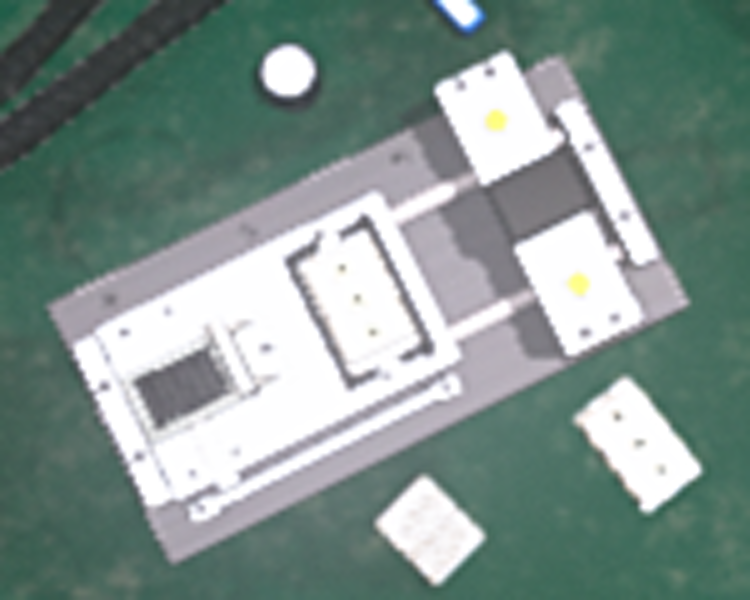

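The top crop shows the button at about (182,385), the lug at (225,350) and the pad at (543,197), all in crop pixels. The fixture's slide direction is about (0.454, -0.891), and its origin is about (0.549, -0.155). The head and lug positions from depth agree with this.

drive_tool([
  {"twist":[0,0,-0.034],"dp":[0,0,0],"fingers":-1},
  {"twist":[0,0,0],"dp":[0.6,-0.38,0],"fingers":-1},
  {"twist":[0,0,0],"dp":[0.6,-0.38,0],"fingers":-1},
  {"twist":[0,0,0],"dp":[0.6,-0.38,0],"fingers":-1},
  {"twist":[0,0,0],"dp":[0.6,-0.38,0],"fingers":-1},
  {"twist":[0,0,0],"dp":[0.6,-0.38,0],"fingers":-1},
  {"twist":[0,0,0],"dp":[0.6,-0.38,0],"fingers":-1},
  {"twist":[0,0,0],"dp":[0.6,-0.38,0],"fingers":-1},
])

```text
time_s: 0.9
ee_pos: [0.3317, -0.322, 0.2528]
tool_rot: [[0.891, 0.453, -0.0], [0.453, -0.891, 0.001], [-0.0, -0.001, -1.0]]
force: [0.5, -0.2, -0.6]
grip_width: 0.0001
grasp_force: 0.0
```

drive_tool([
  {"twist":[0,0,0],"dp":[0.6,-0.38,0],"fingers":-1},
  {"twist":[0,0,0],"dp":[0.6,-0.38,0],"fingers":-1},
  {"twist":[0,0,0],"dp":[0.6,-0.38,0],"fingers":-1},
  {"twist":[0,0,0],"dp":[0.6,-0.38,0],"fingers":-1},
  {"twist":[0,0,0],"dp":[0.6,-0.38,0],"fingers":-1},
  {"twist":[0,0,0],"dp":[0.6,-0.38,0],"fingers":-1},
  {"twist":[0,0,0],"dp":[0.6,-0.38,0],"fingers":-1},
  {"twist":[0,0,0],"dp":[0,0,0],"fingers":-1},
])

```text
time_s: 1.7
ee_pos: [0.4593, -0.1065, 0.2529]
tool_rot: [[0.889, 0.458, -0.0], [0.458, -0.889, 0.002], [0.001, -0.002, -1.0]]
force: [-0.8, -0.2, -0.5]
grip_width: 0.0003
grasp_force: 0.0
```

```bash
cat >>h.py <<'E'
X=np.array([.454,-.891]);Y=np.array([.891,.454]);O=np.array([.5489,-.1551])
def st():
    from plant import observe
    s=observe();p=s["ee_pos"];R=s["tool_rot"];q=np.array(p)[:2]-O
    print("t",s["time_s"],"fix x,y,tipz mm",np.round([q@X*1e3,q@Y*1e3,p[2]*1e3-22],1),"yaw",np.degrees(np.arctan2(R[1][1],R[0][1])).round(2),"tz",np.round(np.array(R)[:,2],3),"F fix",np.round([np.dot(s["force"][:2],X),np.dot(s["force"][:2],Y),s["force"][2]],2),"w",s["grip_width"])
E
python3 -c "
from h import *;st()"
```

```text
t 1.7 fix x,y,tipz mm [-84.  -57.7 230.9] yaw -62.73 tz [-0.     0.002 -1.   ] F fix [-0.16 -0.77 -0.51] w 0.0002729562253240454
```

drive_tool([
  {"twist":[0,0,0],"dp":[0.4,-0.27,0],"fingers":-1},
  {"twist":[0,0,0],"dp":[0.4,-0.27,0],"fingers":-1},
  {"twist":[0,0,0],"dp":[0.354,-0.26,0],"fingers":-1},
  {"twist":[0,0,0],"dp":[0,0,0.6],"fingers":-1},
  {"twist":[0,0,0],"dp":[0,0,0.6],"fingers":-1},
  {"twist":[0,0,0],"dp":[0,0,0.6],"fingers":-1},
  {"twist":[0,0,0],"dp":[0,0,0.5],"fingers":-1},
  {"twist":[0,0,0],"dp":[0,0,0],"fingers":-1},
])

```text
time_s: 2.5
ee_pos: [0.4877, -0.0477, 0.1341]
tool_rot: [[0.892, 0.453, -0.01], [0.453, -0.892, 0.002], [-0.008, -0.006, -1.0]]
force: [-1.4, 0.5, -0.9]
grip_width: 0.0002
grasp_force: 0.0
```

```bash
python3 - <<'E'
from h import *;st()
from plant import get_image
c=camera_model("scene")
for n in("wrist","scene"):
    im,d=get_image(n)
    if n=="scene": im=cv2.resize(im[140:240,190:310],None,fx=4,fy=4)
    else: w=im
    o=im
cv2.imwrite("pics/a.png",np.hstack([cv2.resize(w,(400,300)),cv2.resize(o,(360,300))])[:,:,::-1])
E
```

```text
t 2.5 fix x,y,tipz mm [-123.5   -5.7  112.1] yaw -63.07 tz [-0.01   0.002 -1.   ] F fix [-1.04 -1.04 -0.86] w 0.00018785363787270708
```

View pics/a.png

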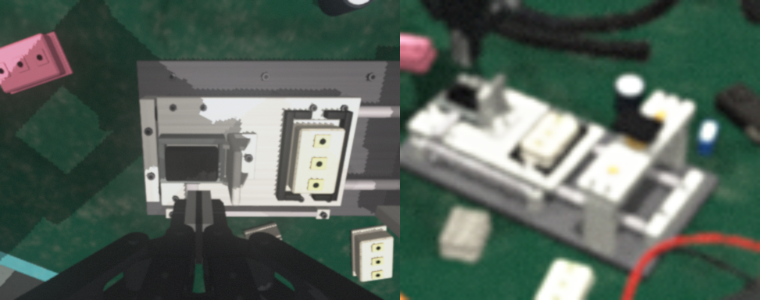

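The tips are over the front edge of the button, about (200,190) in the left picture, with the lug to the right at (240,160). I'll settle, then correct.

drive_tool([
  {"twist":[0,0,0],"dp":[0,0,0.2],"fingers":-1},
  {"twist":[0,0,0],"dp":[0,0,0.2],"fingers":-1},
  {"twist":[0,0,0],"dp":[0,0,0.1],"fingers":-1},
  {"twist":[0,0,0],"dp":[0,0,0],"fingers":-1},
  {"twist":[0,0,0],"dp":[0,0,0],"fingers":-1},
  {"twist":[0,0,0],"dp":[0,0,0],"fingers":-1},
  {"twist":[0,0,0],"dp":[0,0,0],"fingers":-1},
  {"twist":[0,0,0],"dp":[0,0,0],"fingers":-1},
])

```text
time_s: 3.4
ee_pos: [0.4918, -0.0481, 0.1136]
tool_rot: [[0.891, 0.453, 0.001], [0.453, -0.891, -0.0], [0.0, 0.0, -1.0]]
force: [0.9, -0.1, 0.2]
grip_width: -0.0002
grasp_force: 0.0
```

```bash
python3 -c "
from h import *;st()"
```

```text
t 3.4 fix x,y,tipz mm [-121.3   -2.3   91.6] yaw -63.03 tz [ 0.001 -0.    -1.   ] F fix [0.53 0.75 0.23] w -0.00015887402695029357
```

drive_tool([
  {"twist":[0,0,0],"dp":[0.046,0,0.2],"fingers":-1},
  {"twist":[0,0,0],"dp":[0,0,0.2],"fingers":-1},
  {"twist":[0,0,0],"dp":[0,0,0.06],"fingers":-1},
  {"twist":[0,0,0],"dp":[0,0,0.06],"fingers":-1},
  {"twist":[0,0,0],"dp":[0,0,0.06],"fingers":-1},
  {"twist":[0,0,0],"dp":[0,0,0],"fingers":-1},
  {"twist":[0,0,0],"dp":[0,0,0],"fingers":-1},
  {"twist":[0,0,0],"dp":[0,0,0],"fingers":-1},
])

```text
time_s: 4.2
ee_pos: [0.4937, -0.0471, 0.0846]
tool_rot: [[0.891, 0.453, 0.0], [0.453, -0.891, -0.0], [0.0, 0.0, -1.0]]
force: [-3.3, -0.5, 4.3]
grip_width: -0.0004
grasp_force: 2.2
```

```bash
python3 -c "
from h import *;st()"
```

```text
t 4.2 fix x,y,tipz mm [-1.213e+02 -1.000e-01  6.260e+01] yaw -63.03 tz [ 0. -0. -1.] F fix [-1.09 -3.18  4.32] w -0.0004468817839641069
```

drive_tool([
  {"twist":[0,0,0],"dp":[0,0,0.04],"fingers":-1},
  {"twist":[0,0,0],"dp":[0,0,0.04],"fingers":-1},
  {"twist":[0,0,0],"dp":[0,0,0.03],"fingers":-1},
  {"twist":[0,0,0],"dp":[0,0,0],"fingers":-1},
  {"twist":[0,0,0],"dp":[0,0,0],"fingers":-1},
  {"twist":[0,0,0],"dp":[0,0,0],"fingers":-1},
  {"twist":[0,0,0],"dp":[0,0,0],"fingers":-1},
  {"twist":[0,0,0],"dp":[0,0,0],"fingers":-1},
])

```text
time_s: 5.0
ee_pos: [0.4944, -0.0477, 0.08]
tool_rot: [[0.891, 0.454, 0.001], [0.454, -0.891, -0.001], [0.001, 0.002, -1.0]]
force: [-4.4, -1.1, 8.7]
grip_width: 0.0
grasp_force: 4.6
```

```bash
python3 -c "
from h import *;st()"
```

```text
t 5.0 fix x,y,tipz mm [-120.5    0.2   58. ] yaw -63.02 tz [ 0.001 -0.001 -1.   ] F fix [-1.04 -4.42  8.72] w 4.144641592521799e-05
```

drive_tool([
  {"twist":[0,0,0],"dp":[0,0,0.02],"fingers":-1},
  {"twist":[0,0,0],"dp":[0,0.04,0],"fingers":-1},
  {"twist":[0,0,0],"dp":[0,0.1,0],"fingers":-1},
  {"twist":[0,0,0],"dp":[0,0.1,0],"fingers":-1},
  {"twist":[0,0,0],"dp":[0,0.1,0],"fingers":-1},
  {"twist":[0,0,0],"dp":[0,0.1,0],"fingers":-1},
  {"twist":[0,0,0],"dp":[0,0.06,0],"fingers":-1},
  {"twist":[0,0,0],"dp":[0,0,0],"fingers":-1},
])

```text
time_s: 5.8
ee_pos: [0.5064, -0.071, 0.08]
tool_rot: [[0.891, 0.454, 0.003], [0.454, -0.891, -0.003], [0.001, 0.004, -1.0]]
force: [-4.9, -3.4, 13.0]
grip_width: 0.0001
grasp_force: 6.5
```

```bash
python3 -c "
from h import *;st()"
```

```text
t 5.8 fix x,y,tipz mm [-94.2   0.3  58. ] yaw -63.02 tz [ 0.003 -0.003 -1.   ] F fix [ 0.79 -5.92 13.  ] w 0.00014560916396547918
```

drive_tool([
  {"twist":[0,0,0],"dp":[-0.02,0.1,0],"fingers":-1},
  {"twist":[0,0,0],"dp":[-0.01,0.12,0],"fingers":-1},
  {"twist":[0,0,0],"dp":[0,0.12,0],"fingers":-1},
  {"twist":[0,0,0],"dp":[0,0.12,0],"fingers":-1},
  {"twist":[0,0,0],"dp":[0,0.12,0],"fingers":-1},
  {"twist":[0,0,0],"dp":[0,0.12,0],"fingers":-1},
  {"twist":[0,0,0],"dp":[0,0.1,0],"fingers":-1},
  {"twist":[0,0,0],"dp":[0,0,0],"fingers":-1},
])

```text
time_s: 6.6
ee_pos: [0.5244, -0.1074, 0.08]
tool_rot: [[0.891, 0.453, 0.006], [0.453, -0.891, -0.003], [0.004, 0.005, -1.0]]
force: [-2.1, -1.5, 9.8]
grip_width: -0.0003
grasp_force: 4.5
```

```bash
python3 - <<'E'
from h import *;st()
from plant import get_image
im,d=get_image("wrist");cv2.imwrite("pics/b.png",im[:,:,::-1])
im,d=get_image("top");P=cloud("top",d);q=(P[...,:2]-O)
x=q@X;y=q@Y;z=P[...,2]
m=(z>.045)&(z<.065)&(abs(y)<.02)&(x>-.1)&(x<.1)
print("module x range",np.percentile(x[m&(x>-.05)],[0,3,50,97,100]).round(4),m.sum())
E
```

```text
t 6.6 fix x,y,tipz mm [-53.6  -0.1  58. ] yaw -63.06 tz [ 0.006 -0.003 -1.   ] F fix [ 0.34 -2.56  9.82] w -0.0003020791743779086
module x range [-0.0117  0.0109  0.0306  0.0467  0.0481] 216
```

View pics/b.png

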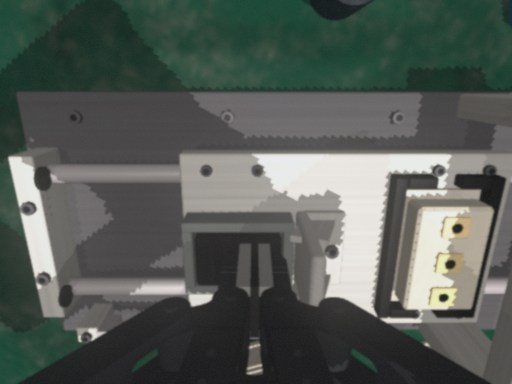

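The carriage is dragged along with the tip: the button is down and the module is still in its nest, at pixel (445,255). I'll continue to the stop.

drive_tool([
  {"twist":[0,0,0],"dp":[0,0.1,0.01],"fingers":-1},
  {"twist":[0,0,0],"dp":[0,0.12,0.01],"fingers":-1},
  {"twist":[0,0,0],"dp":[0,0.12,0],"fingers":-1},
  {"twist":[0,0,0],"dp":[0,0.12,0],"fingers":-1},
  {"twist":[0,0,0],"dp":[0,0.08,0],"fingers":-1},
  {"twist":[0,0,0],"dp":[0,0.06,0],"fingers":-1},
  {"twist":[0,0,0],"dp":[0,0.06,0],"fingers":-1},
  {"twist":[0,0,0],"dp":[0,0.06,0],"fingers":-1},
])

```text
time_s: 7.5
ee_pos: [0.5393, -0.1367, 0.0798]
tool_rot: [[0.892, 0.453, 0.002], [0.453, -0.892, 0.003], [0.003, -0.002, -1.0]]
force: [-8.1, 10.6, 22.8]
grip_width: -0.0
grasp_force: 11.0
```

```bash
python3 -c "
from h import *;st()"
```

```text
t 7.5 fix x,y,tipz mm [-20.8  -0.2  57.8] yaw -63.09 tz [ 0.002  0.003 -1.   ] F fix [-13.1   -2.36  22.78] w -1.5126849595191817e-05
```

drive_tool([
  {"twist":[0,0,0],"dp":[0,0,-0.02],"fingers":-1},
  {"twist":[0,0,0],"dp":[0,0.03,-0.02],"fingers":-1},
  {"twist":[0,0,0],"dp":[0,0.03,0],"fingers":-1},
  {"twist":[0,0,0],"dp":[0,0.03,0],"fingers":-1},
  {"twist":[0,0,0],"dp":[0,0.0,0],"fingers":-1},
  {"twist":[0,0,0],"dp":[0,0,0],"fingers":-1},
  {"twist":[0,0,0],"dp":[0,0,0],"fingers":-1},
  {"twist":[0,0,0],"dp":[0,0,0],"fingers":-1},
])

```text
time_s: 8.3
ee_pos: [0.5413, -0.1407, 0.08]
tool_rot: [[0.891, 0.453, 0.003], [0.453, -0.891, 0.002], [0.003, -0.0, -1.0]]
force: [-1.7, 4.6, 8.5]
grip_width: 0.0
grasp_force: 4.1
```

```bash
python3 - <<'E'
from h import *;st()
from plant import get_image
im,d=get_image("top");P=cloud("top",d);q=(P[...,:2]-O)
x=q@X;y=q@Y;z=P[...,2]
m=(z>.084)&(z<.096)&(abs(y)<.018)&(x>-.02)&(x<.03)
print("lug",np.percentile(x[m],[0,5,50,95,100]).round(4),m.sum())
im,d=get_image("wrist");cv2.imwrite("pics/c.png",im[:,:,::-1])
E
```

```text
t 8.3 fix x,y,tipz mm [-16.3  -0.3  58. ] yaw -63.06 tz [ 0.003  0.002 -1.   ] F fix [-4.91  0.55  8.48] w 4.9437571849272885e-05Traceback (most recent call last):
  File "<stdin>", line 6, in <module>
    return _quantile_unchecked(
        a, q, axis, out, overwrite_input, method, keepdims, weights)
    return _ureduce(a,
                    func=_quantile_ureduce_func,
    ...<5 lines>...
                    overwrite_input=overwrite_input,
                    method=method)
    r = func(a, **kwargs)
    result = _quantile(arr,
                       quantiles=q,
    ...<2 lines>...
                       out=out,
                       weights=wgt)
    slices_having_nans = np.isnan(arr[-1, ...])
                                  ~~~^^^^^^^^^
IndexError: index -1 is out of bounds for axis 0 with size 0
```

drive_tool([
  {"twist":[0,0,0],"dp":[0,0.03,0],"fingers":-1},
  {"twist":[0,0,0],"dp":[0,0.03,0],"fingers":-1},
  {"twist":[0,0,0],"dp":[0,0.03,0],"fingers":-1},
  {"twist":[0,0,0],"dp":[0,0.0,0],"fingers":-1},
  {"twist":[0,0,0],"dp":[0,0.0,0],"fingers":-1},
  {"twist":[0,0,0],"dp":[0,0,0],"fingers":-1},
  {"twist":[0,0,0],"dp":[0,0,0],"fingers":-1},
  {"twist":[0,0,0],"dp":[0,0,0],"fingers":-1},
])

```text
time_s: 9.15
ee_pos: [0.5416, -0.1415, 0.0799]
tool_rot: [[0.891, 0.453, -0.002], [0.453, -0.891, 0.007], [0.002, -0.007, -1.0]]
force: [-6.7, 12.5, 14.9]
grip_width: 0.0001
grasp_force: 10.2
```

```bash
python3 - <<'E'
from h import *;st()
from plant import get_image
im,d=get_image("wrist");cv2.imwrite("pics/c.png",im[:,:,::-1])
E
```

```text
t 9.15 fix x,y,tipz mm [-15.4  -0.3  57.9] yaw -63.04 tz [-0.002  0.007 -1.   ] F fix [-14.12  -0.28  14.85] w 0.00010400230270455292
```

View pics/c.png

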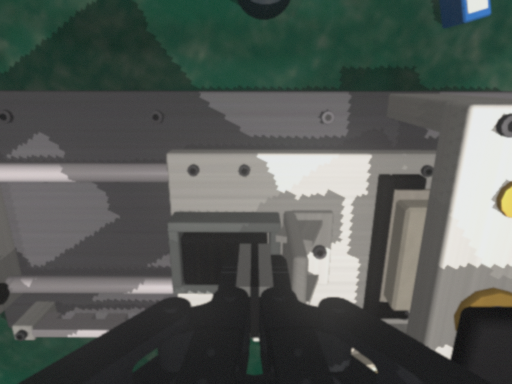

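The fingers press on the lug at about (285,260) and push back with 14 N, so the carriage is at its stop. The module is going under the bridge. I'll let the button up while keeping the forward bias.

drive_tool([
  {"twist":[0,0,0],"dp":[0,-0.02,-0.04],"fingers":-1},
  {"twist":[0,0,0],"dp":[0,0,-0.05],"fingers":-1},
  {"twist":[0,0,0],"dp":[0,0,-0.05],"fingers":-1},
  {"twist":[0,0,0],"dp":[0,0,-0.05],"fingers":-1},
  {"twist":[0,0,0],"dp":[0,0,-0.05],"fingers":-1},
  {"twist":[0,0,0],"dp":[0,0,-0.05],"fingers":-1},
  {"twist":[0,0,0],"dp":[0,0,0],"fingers":-1},
  {"twist":[0,0,0],"dp":[0,0,0],"fingers":-1},
])

```text
time_s: 10.0
ee_pos: [0.5403, -0.1425, 0.0917]
tool_rot: [[0.891, 0.453, -0.003], [0.453, -0.891, 0.005], [-0.001, -0.006, -1.0]]
force: [-2.6, 5.5, -1.6]
grip_width: 0.0
grasp_force: 3.2
```

```bash
python3 -c "
from h import *;st()"
```

```text
t 10.0 fix x,y,tipz mm [-15.2  -2.   69.7] yaw -63.05 tz [-0.003  0.005 -1.   ] F fix [-6.14  0.17 -1.65] w 9.193216931682434e-06
```

drive_tool([
  {"twist":[0,0,0],"dp":[0,-0.1,0],"fingers":-1},
  {"twist":[0,0,0],"dp":[0,-0.06,-0.02],"fingers":-1},
  {"twist":[0,0,0],"dp":[0,0,-0.3],"fingers":-1},
  {"twist":[0,0,0],"dp":[0,0,-0.5],"fingers":-1},
  {"twist":[0,0,0],"dp":[0,0,-0.5],"fingers":-1},
  {"twist":[0,0,0],"dp":[0,0,-0.5],"fingers":-1},
  {"twist":[0,0,0],"dp":[0,0,0],"fingers":-1},
  {"twist":[0,0,0],"dp":[0,0,0],"fingers":-1},
])

```text
time_s: 10.8
ee_pos: [0.5391, -0.1383, 0.1861]
tool_rot: [[0.891, 0.453, 0.004], [0.453, -0.891, -0.002], [0.002, 0.003, -1.0]]
force: [-0.4, 0.6, -0.4]
grip_width: 0.0001
grasp_force: 0.0
```

```bash
python3 - <<'E'
from h import *;st()
from plant import get_image,observe
c=camera_model("wrist");im,d=get_image("wrist");cv2.imwrite("pics/d.png",im[:,:,::-1])
P=cloud("wrist",d,c);q=P[...,:2]-O;x=q@X;y=q@Y;z=P[...,2]
def r(n,m):
    print(n,m.sum(),"x",np.percentile(x[m],[2,50,98]).round(4) if m.any() else "", "z",np.median(z[m]).round(4) if m.any() else "","y",np.percentile(y[m],[2,98]).round(4) if m.any() else "")
r("lug",(z>.086)&(z<.094)&(abs(y)<.018)&(x>-.02)&(x<.03))
r("button",(z>.054)&(z<.07)&(abs(y)<.011)&(x>-.05)&(x<-.014))
r("pad",(z>.113)&(z<.125)&(abs(y)<.03)&(x>.03)&(x<.1))
E
```

```text
t 10.8 fix x,y,tipz mm [-19.4  -1.1 164.1] yaw -63.05 tz [ 0.004 -0.002 -1.   ] F fix [-0.67 -0.08 -0.39] w 0.0001046111500225803
lug 461 x [-0.0009  0.0018  0.0049] z 0.089 y [-0.0171  0.0173]
button 1379 x [-0.0481 -0.0313 -0.0144] z 0.0655 y [-0.0105  0.0107]
pad 4124 x [0.0471 0.0672 0.0889] z 0.1192 y [-0.0171  0.0151]
```

View pics/d.png

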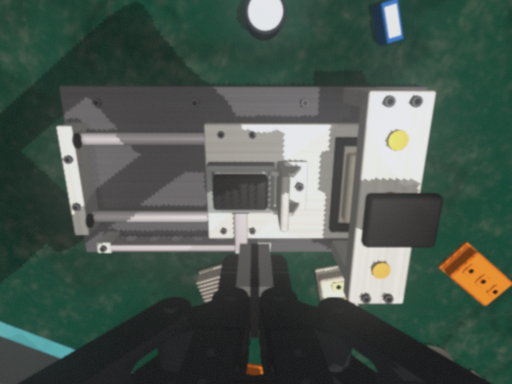

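The button is up (z about 65.5 mm), the carriage is at the stop, and the pad is at (400,220). Next I move over the pad.

drive_tool([
  {"twist":[0,0,0],"dp":[0.022,0.4,0],"fingers":-1},
  {"twist":[0,0,0],"dp":[0,0.5,0],"fingers":-1},
  {"twist":[0,0,0],"dp":[0,0.5,0],"fingers":-1},
  {"twist":[0,0,0],"dp":[0,0.31,0],"fingers":-1},
  {"twist":[0,0,0],"dp":[0,0,0.3],"fingers":-1},
  {"twist":[0,0,0],"dp":[0,0,0.3],"fingers":-1},
  {"twist":[0,0,0],"dp":[0,0,0],"fingers":-1},
  {"twist":[0,0,0],"dp":[0,0,0],"fingers":-1},
])

```text
time_s: 11.65
ee_pos: [0.5764, -0.2119, 0.1522]
tool_rot: [[0.891, 0.454, -0.004], [0.454, -0.891, 0.002], [-0.002, -0.004, -1.0]]
force: [0.6, -1.3, 0.4]
grip_width: -0.0002
grasp_force: 0.0
```

```bash
python3 -c "
from h import *;st()"
```

```text
t 11.65 fix x,y,tipz mm [ 63.1  -1.3 130.2] yaw -62.99 tz [-0.004  0.002 -1.   ] F fix [ 1.41 -0.06  0.37] w -0.0002490935793446146
```

drive_tool([
  {"twist":[0,0,0],"dp":[0.01,0.02,0],"fingers":-1},
  {"twist":[0,0,0],"dp":[0,0,0.1],"fingers":-1},
  {"twist":[0,0,0],"dp":[0,0,0.05],"fingers":-1},
  {"twist":[0,0,0],"dp":[0,0,0.05],"fingers":-1},
  {"twist":[0,0,0],"dp":[0,0,0.05],"fingers":-1},
  {"twist":[0,0,0],"dp":[0,0,0.05],"fingers":-1},
  {"twist":[0,0,0],"dp":[0,0,0],"fingers":-1},
  {"twist":[0,0,0],"dp":[0,0,0],"fingers":-1},
])

```text
time_s: 12.45
ee_pos: [0.5788, -0.2141, 0.1396]
tool_rot: [[0.891, 0.453, 0.0], [0.453, -0.891, 0.0], [0.0, -0.0, -1.0]]
force: [-1.3, 1.4, 2.9]
grip_width: 0.0001
grasp_force: 1.2
```

```bash
python3 -c "
from h import *;st()"
```

```text
t 12.45 fix x,y,tipz mm [ 6.610e+01 -1.000e-01  1.176e+02] yaw -63.04 tz [ 0.  0. -1.] F fix [-1.84 -0.54  2.9 ] w 8.678449980513538e-05
```

drive_tool([
  {"twist":[0,0,0],"dp":[0,0,0.05],"fingers":-1},
  {"twist":[0,0,0],"dp":[0,0,0.05],"fingers":-1},
  {"twist":[0,0,0],"dp":[0,0,0.05],"fingers":-1},
  {"twist":[0,0,0],"dp":[0,0,0.04],"fingers":-1},
  {"twist":[0,0,0],"dp":[0,0,0.02],"fingers":-1},
  {"twist":[0,0,0],"dp":[0,0,0],"fingers":-1},
  {"twist":[0,0,0],"dp":[0,0,0],"fingers":-1},
  {"twist":[0,0,0],"dp":[0,0,0],"fingers":-1},
])

```text
time_s: 13.25
ee_pos: [0.5791, -0.2142, 0.132]
tool_rot: [[0.891, 0.454, 0.001], [0.454, -0.891, -0.001], [0.0, 0.001, -1.0]]
force: [-5.8, 4.1, 15.8]
grip_width: -0.0001
grasp_force: 8.3
```

```bash
python3 -c "
from h import *;st()"
```

```text
t 13.25 fix x,y,tipz mm [6.64e+01 1.00e-01 1.10e+02] yaw -63.02 tz [ 0.001 -0.001 -1.   ] F fix [-6.27 -3.31 15.76] w -9.901529805990673e-05
```

```bash
python3 - <<'E'
from h import *
from plant import get_image,ctrl
c=camera_model("wrist");im,d=get_image("wrist")
P=cloud("wrist",d,c);q=P[...,:2]-O;x=q@X;y=q@Y;z=P[...,2]
for n,m in(("lug",(z>.086)&(z<.094)&(abs(y)<.018)&(x>-.02)&(x<.03)),("button",(z>.054)&(z<.07)&(abs(y)<.011)&(x>-.05)&(x<-.014))):
    print(n,m.sum(),np.median(x[m]).round(4),np.median(z[m]).round(4))
st()
if abs(np.median(x[m])+.032)<.004 and np.median(z[m])>.063: print(ctrl.close_job());st()
E
```

```text
lug 778 0.003 0.089
button 2074 -0.0309 0.0655
t 13.3 fix x,y,tipz mm [6.64e+01 1.00e-01 1.10e+02] yaw -63.02 tz [ 0.001 -0.001 -1.   ] F fix [-5.61 -4.54 16.37] w 0.00011093019136923664
the job is handed in; nothing more can be done
None
the job is handed in; nothing more can be done
```

The job is handed in: the carriage is at its far end stop with the lock button back up, and the arm is still holding the contact head's pad at its bottom stop with about 16 N.

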